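# Hold the spring clip gaping astride the stand card

### The job

A delivery note is about to be clipped to the card in the wooden stand: take the large steel spring clip by its two handles, spread it wide open against its spring, and carry it over to the card held open. Bring it down squarely over the middle of the card's top edge, one jaw either side, and press with the clip until you feel the card stop fully home in its stand. Finish still holding the clip there, wide open and with its stop bar resting on the card edge, for a colleague to slip the note in; leave the weight, tape roll and glue jar where they stand.

Things in the scene. Friction and masses are not known exactly. Their poses are not given: they have to be found in the camera images.
- clip_pivot (a point): Plain steel spring clip (bulldog type), 110 g, standing upright on its two flared jaw lips, handles up. Point: its centre, on the pivot pin, 50 mm above its underside. z up, y along the pin (44 mm wide; pin 52 mm), x across: the jaws open along +x and -x. The jaws are flat plates that hang below the pivot.
- clip_handles (a point): Mid-way between the clip's two flat handles (34 mm wide in y, 3 mm thick), at their top when shut: 39 mm above the pivot, splayed there to 56 mm over the outsides. Squeezed along x they stop upright and parallel, 29 mm over the outsides, tops 7 mm higher. It takes 3 N a handle to begin, 7 N to open fully: grip the upper 25 mm with 20 to 40 N.
- clip_throat (a point): The clip's throat: centre of the underside of its flat stop bar (14 mm in x by 36 mm in y), 9 mm below the pivot; same axes. The jaws reach about 38 mm below it when wide open.
- clip_jaw (a joint): Angle of each clip jaw in rad: 0 is shut, 0.32 fully open (the lips then stand 32 mm apart); both jaws move alike, and a spring shuts them.
- card_stand: Dark wooden card stand fixed to the worktop; origin at the centre of its underside. Base 70 mm in x by 120 mm in y, 14 mm high, with two upright rails (to 31 mm height) that hold the card between them. Its x axis points through the card's faces, y along the card's width, z up.
- card_edge (a point): Middle of the top edge of the rigid white card (5 mm thick in x, 80 mm wide in y; same axes as the stand) that stands upright in the stand's slot. The card is a push fit that slides down against about 4 N of friction; it starts 5 to 12 mm too high, and when it has stopped fully home this edge is 100 mm above the stand's underside.
- weight_500_mid (a point): Bystander: brass weight, 38 mm across and 45 mm high; point at its centre.
- tape_roll_mid (a point): Bystander: roll of brown tape lying flat, 96 mm across and 48 mm high; point at its centre.
- glue_jar_mid (a point): Bystander: glue jar, 56 mm across and 95 mm high; point at its centre.
Things that resemble listed ones, but are neither listed nor needed, are in the scene too. What is shaped like the part that bears clip_pivot but blue is not meant.

How it is judged:
By the outcome, as a careful person would: the job done as asked, in the order asked, and still so for the second after the job is handed in, while the arm keeps its last pose, push and grip.
It also fails if it takes over 35 s, if anything falls off the work surface, if the arm or the gripper's body presses on something with over 40 N, if the wrist force passes 120 N, or if a joint passes its speed limit or range.

### The arm

A 6-joint arm with a two-finger parallel gripper is mounted at the origin on a cart in front of the work surface, level with it; the furniture and walls round the work are solid. World frame = base frame: x ahead of the robot, y to its left, z up, the work surface at z = 0. Lengths are in mm, angles in rad, forces in N, time in s.
With the tool pointing down it reaches from about 375 to 975 mm from the base axis. Payload 3.8 kg.
Tool frame: the origin (TCP) lies on the centre line of the jaws, within the pads' length; the fingertips stand 8 mm ahead of it and the grasp point (between the pads) lies 11 mm behind it; z points along the fingers, y is the direction in which the jaws open and shut (so a half turn about z gives the same grasp; the last joint's range is limited). The gripper opens to 85 mm and grips with 20 to 120 N. Pads are 22 mm wide; open, the fingers measure 114 mm over their backs; the gripper's body (76 mm by 85 mm) begins 54 mm behind the grasp point. The pads swing forward as they close: fully open they stand 13 mm farther back than shut.
Start: joints at [-1.261, 0.264, 1.604, -0, 1.274, -0.037], TCP at [229.42, -634.811, 239.28] pointing down, gripper open.
Joint ranges: [-2.63, 2.63], [-0.94, 2.18], [0.31, 2.57], [-1.31, 4.45], [0, 2.66], [-2.55, 2.55]. Speed limits (rad/s): [2.57, 2.57, 3.14, 3.14, 3.14, 3.14].

### API

Orientations are given as a unit quaternion [x, y, z, w].
In Python, from bench import monitor, grab_frame, camera_params, env gives the robot as it stands.
- The arm moves only by the tool send_rows, never from a script. Its argument "deltas" is a list of rows, each a list of 3 entries, a list of its own where there are three numbers: the shift along the tool's x, y, z in cm, then the turn, a rotation vector about the tool's x, y, z in rad, then the closure in counts, from 0 (fully open) to 255 (shut). A call has 1 to 12 rows; each row shifts and turns the commanded pose from where the row before left it, along the tool's axes as they then stand; what a row does not reach is not made up. A row lasts 1/12 s, in which the tool goes at most 41.7 mm and 7.16 degrees, less where a joint would pass 70% of its speed; a pose out of reach is approached as far as the arm can. A call with a gripper value outside its range is refused whole. The fingers move at their own pace and stop on an object; "grip_force" is the grip in N (left out, the last holds). Time passes only in rows, so rows that do not move let the fingers close. It gives the time, the measured TCP pose, the force and the opening at its end, in the units of the state.
- monitor.sense(): the state, without advancing time (a new reading comes with each control period).
- grab_frame(name): name is "side" or "top" or "wrist"; returns the picture (400x640x3 uint8, red, green, blue); there is no depth.
- camera_params(name): a dict with "fov_y" (degrees; the focal length in pixels is half the picture's height over the tangent of half this angle, whatever the lens; pixels are square), "cx", "cy" (the principal point, pixels), "distortion" ([k1, k2, p1, p2, k3] as OpenCV has them; the pictures are not rectified), "origin" and "attitude" of the camera in the world; the wrist camera has in their place "hand_eye" (4x4, takes a point from camera to tool coordinates, whose origin is the TCP and whose axes are the flange's). Camera axes: x right, y down, z forward; pixel columns grow to the right and rows downward; lengths in mm; the calibration is good to about 2 mm. A picture is of the moment at which its call begins: read the wrist's pose just before it. camera_params takes no time and is no camera call.
- env.close_job(): hands the job in, once; it reports no verdict.
The state is a dict: "time": time; "qpos": joint angles; "dq": joint speeds; "joint_torque": joint torques, N m; "eef_pos": TCP position; "orientation": TCP orientation; "contact_force": force on the tool from outside, world axes, zero at the start; "torque": the same for the moment, N m; "opening": finger opening in mm.
Only numpy, scipy, OpenCV 4.12 (cv2) and the standard library are available. Lean on these libraries where they do the work, as an engineer would, in place of code of your own. Each camera call takes 0.05 s, during which the arm holds its last target.

## Working session

There is one attempt and no reset: what is moved stays moved. The work goes in short steps, Python scripts to look and compute and a tool call to move; the robot and the scene stay as the last step left them, time stands still between calls to the robot, and variables do not carry over. Pictures are saved under pics/ and viewed, and the job is handed in when it is done.

Besides the shell and the picture viewer there is one more tool, called after "Emit:" as name(argument=value, ...), one argument or row to a line, values as JSON. send_rows: Moves the arm, as the interface text tells. Its arguments: {"type":"object","properties":{"deltas":{"type":"array"},"grip_force":{"type":"number"}},"required":["deltas"]}

```bash
ls; mkdir -p pics; python3 - <<'E'
from bench import monitor, grab_frame, camera_params, env
import cv2
s=monitor.sense(); print(s)
for n in ("side","top","wrist"):
    print(n,camera_params(n))
    cv2.imwrite(f"pics/{n}0.png",cv2.cvtColor(grab_frame(n),cv2.COLOR_RGB2BGR))
E
```

```text
pics
{'time': 0.0, 'qpos': array([-1.26090741e+00,  2.64765692e-01,  1.60534844e+00, -1.16975813e-05,
        1.27368458e+00, -3.68854593e-02]), 'dq': array([-0.0002142 ,  0.00054384,  0.00064899,  0.00053392, -0.00121119,
        0.00114755]), 'joint_torque': array([ 1.11868078e-03, -5.15108871e+01, -3.67315900e+01,  1.88519180e-04,
        1.29348447e-02, -4.29168509e-06]), 'eef_pos': array([ 229.20130778, -634.15596622,  237.96734612]), 'orientation': array([ 9.85005166e-01,  1.72521319e-01, -1.55636897e-04, -1.09200823e-03]), 'contact_force': array([ 0.58680555,  0.68452694, -0.40046924]), 'torque': array([-0.00113897, -0.0010313 , -0.03387672]), 'opening': 85.81383295111435}
side {'fov_y': 50.55319997784391, 'cx': 317.9441266139574, 'cy': 209.40871873620804, 'distortion': array([0.03668548, 0.        , 0.        , 0.        , 0.        ]), 'origin': array([221.77164817, 716.48497941, 529.9003148 ]), 'attitude': array([-0.18561662,  0.84895468, -0.48359711,  0.10467209])}
top {'fov_y': 51.53937891237228, 'cx': 312.7768022296573, 'cy': 192.5884146171501, 'distortion': array([-0.08918031,  0.        ,  0.        ,  0.        ,  0.        ]), 'origin': array([ 450.2113221 ,   74.42344668, 1053.45109965]), 'attitude': array([-0.70043579,  0.71285493, -0.02904051,  0.01960116])}
wrist {'fov_y': 59.701491685957016, 'cx': 317.07654663472255, 'cy': 201.16503527547053, 'distortion': array([-0.0687712,  0.       ,  0.       ,  0.       ,  0.       ]), 'hand_eye': array([[-1.29189818e-04, -9.63320244e-01, -2.68354412e-01,
         6.79834027e+01],
       [ 9.99999852e-01,  1.73270061e-05, -5.43614145e-04,
         8.76000980e-02],
       [ 5.28324290e-04, -2.68354443e-01,  9.63320099e-01,
        -1.33892178e+02],
       [ 0.00000000e+00,  0.00000000e+00,  0.00000000e+00,
         1.00000000e+00]])}
```

View pics/side0.png

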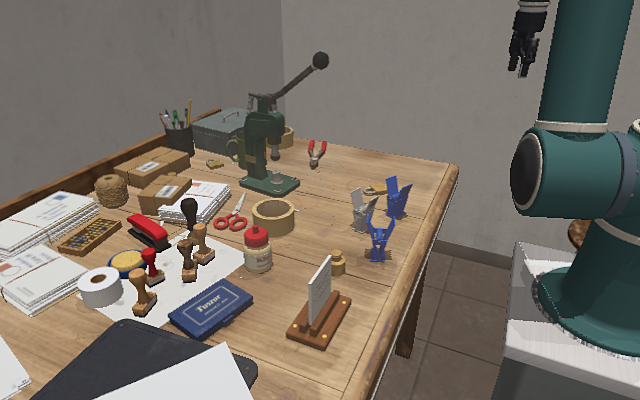

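View pics/top0.png

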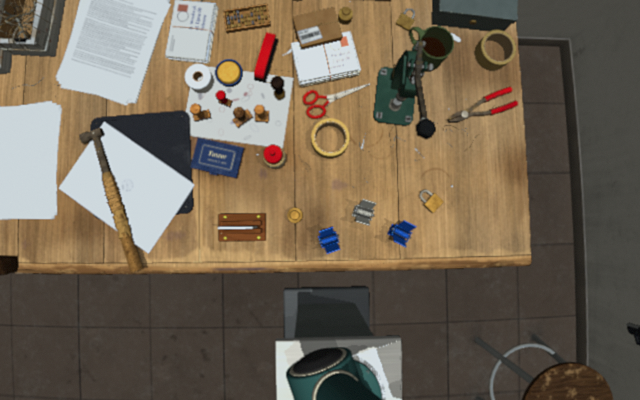

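View pics/wrist0.png

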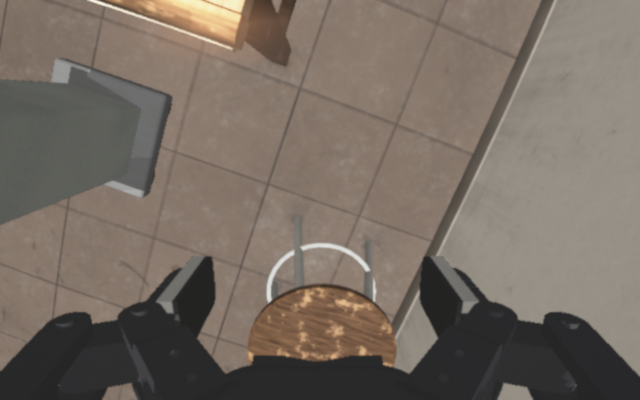

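The top view shows the steel clip at about (364,211), blue clips at (329,239) and (402,232), the stand at (242,227) and the weight at (294,214). Next I'll zoom in.

```bash
cat > h.py <<'E'
import numpy as np, cv2
from scipy.spatial.transform import Rotation as R
from bench import monitor, grab_frame, camera_params, env
def K(n):
    p=camera_params(n); f=200/np.tan(np.radians(p['fov_y']/2))
    return np.array([[f,0,p['cx']],[0,f,p['cy']],[0,0,1]]),np.array(p['distortion'])
def pose(n,s=None):
    p=camera_params(n)
    if n!='wrist': return R.from_quat(p['attitude']).as_matrix(),np.array(p['origin'])
    Rt=R.from_quat(s['orientation']).as_matrix(); H=p['hand_eye']
    return Rt@H[:3,:3],Rt@H[:3,3]+s['eef_pos']
def ray(n,uv,s=None):
    k,d=K(n); q=cv2.undistortPoints(np.array(uv,float).reshape(-1,1,2),k,d).reshape(-1,2)
    Rm,o=pose(n,s); v=np.c_[q,np.ones(len(q))]@Rm.T
    return o,v/np.linalg.norm(v,axis=1)[:,None]
def onz(n,uv,z,s=None):
    o,v=ray(n,uv,s); return o+v*((z-o[2])/v[:,2])[:,None]
def tri(n1,a,n2,b,s1=None,s2=None):
    o1,v1=ray(n1,a,s1);o2,v2=ray(n2,b,s2);v1=v1[0];v2=v2[0]
    t=np.linalg.lstsq(np.c_[v1,-v2],o2-o1,rcond=None)[0]
    p,q=o1+t[0]*v1,o2+t[1]*v2
    return (p+q)/2,np.linalg.norm(p-q)
def proj(n,P,s=None):
    k,d=K(n);Rm,o=pose(n,s);c=(np.atleast_2d(P)-o)@Rm
    return cv2.projectPoints(c,np.zeros(3),np.zeros(3),k,d)[0].reshape(-1,2)
E
python3 - <<'E'
from h import *
for n,(x,y,w,h),f in (("top0",(205,180,225,75),3.5),("side0",(270,170,160,180),3.3)):
    im=cv2.imread(f"pics/{n}.png")[y:y+h,x:x+w]
    cv2.imwrite(f"pics/{n}z.png",cv2.resize(im,None,fx=f,fy=f,interpolation=cv2.INTER_CUBIC))
print(onz("top",[[364,211],[242,227],[294,214],[273,156],[330,138],[329,239],[402,232]],60))
E
```

```text
[[ 472.0865765   -61.80030637   60.        ]
 [ 438.93861093  231.36190555   60.        ]
 [ 467.93327693  106.42952761   60.        ]
 [ 608.924309    155.16720542   60.        ]
 [ 650.86505417   16.26427211   60.        ]
 [ 406.73968238   23.7732791    60.        ]
 [ 419.81338307 -152.47583074   60.        ]]
```

View pics/top0z.png

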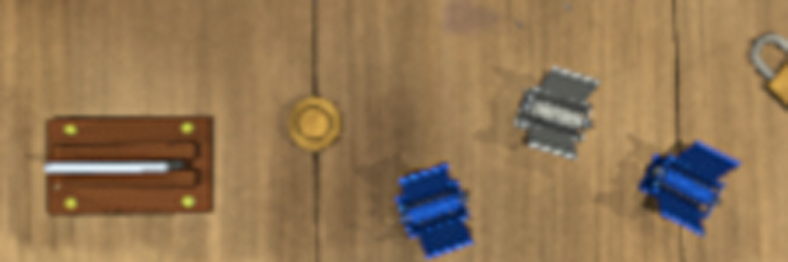

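View pics/side0z.png

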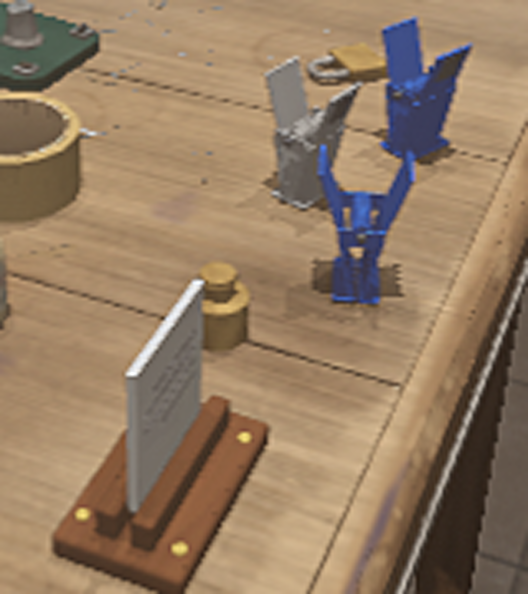

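Emit:
send_rows(
  deltas=[
    [[2.3,-2.5,0.2],[0,0,0],0],
    [[2.3,-2.5,0.2],[0,0,0],0],
    [[2.3,-2.5,0.2],[0,0,0],0],
    [[2.3,-2.5,0.2],[0,0,0],0],
    [[2.3,-2.5,0.2],[0,0,0],0],
    [[2.3,-2.5,0.2],[0,0,0],0],
    [[2.3,-2.5,0.2],[0,0,0],0],
    [[2.3,-2.5,0.2],[0,0,0],0],
    [[2.3,-2.5,0.2],[0,0,0],0],
    [[2.3,-2.5,0.2],[0,0,0],0],
    [[2.3,-2.5,0.2],[0,0,0],0],
    [[2.3,-2.5,0.2],[0,0,0],0],
  ],
)

```text
time: 1.15
eef_pos: [387.1, -257.2, 215.0]
orientation: [0.985, 0.172, 0.0, -0.0]
contact_force: [0.2, -0.7, -0.8]
opening: 85.5
```

Emit:
send_rows(
  deltas=[
    [[2.4,-2.6,0.2],[0,0,0],0],
    [[2.4,-2.6,0.2],[0,0,0],0],
    [[2.4,-2.6,0.2],[0,0,0],0],
    [[2.4,-2.6,0.2],[0,0,0],0],
    [[2.4,-2.6,0.2],[0,0,0],0],
    [[2.4,-2.6,0.2],[0,0,0],0],
  ],
)

```text
time: 1.65
eef_pos: [469.5, -61.4, 203.1]
orientation: [0.985, 0.173, 0.0, 0.0]
contact_force: [0.2, -0.0, -0.3]
opening: 85.4
```

Emit:
send_rows(
  deltas=[
    [[0,0,0],[0,0,-0.118],0],
    [[0,0,0],[0,0,-0.118],0],
    [[0,0,0],[0,0,-0.118],0],
    [[0,0,0],[0,0,-0.118],0],
    [[0,0,0],[0,0,-0.118],0],
    [[0,0,0],[0,0,-0.118],0],
    [[0,0,0],[0,0,-0.118],0],
    [[0,0,0],[0,0,-0.118],0],
    [[0,0,0],[0,0,0],0],
    [[0,0,0],[0,0,0],0],
  ],
)

```text
time: 2.48
eef_pos: [469.2, -63.2, 203.1]
orientation: [0.8, 0.6, -0.0, -0.0]
contact_force: [0.4, 0.3, -0.2]
opening: 85.8
```

```bash
python3 - <<'E'
from h import *
s=monitor.sense(); print(s['time'],s['qpos'].round(3),s['eef_pos'].round(1),R.from_quat(s['orientation']).as_matrix().round(3))
im=grab_frame("wrist"); cv2.imwrite("pics/w1.png",im[:,:,::-1])
np.savez("w1.npz",eef_pos=s['eef_pos'],orientation=s['orientation'])
E
```

```text
2.4833 [-0.186 -0.097  2.061  0.     1.177  0.097] [469.2 -63.2 203.1] [[ 0.279  0.96  -0.   ]
 [ 0.96  -0.279  0.   ]
 [-0.    -0.    -1.   ]]
```

View pics/w1.png

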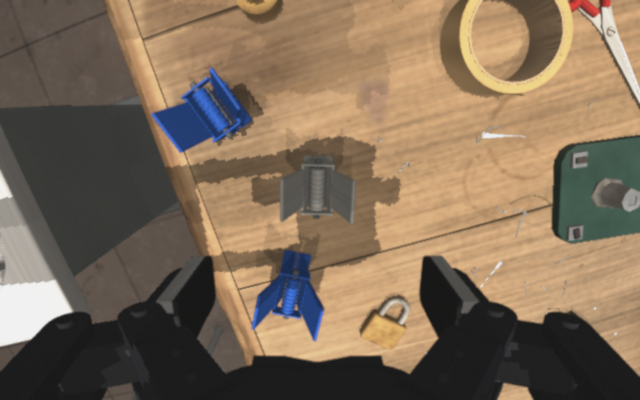

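The wrist view shows the steel clip at about (317,190), well aligned with the jaws. Blue clips lie at (205,110) and (290,295). Next I'll zoom for corner pixels.

```bash
python3 - <<'E'
import cv2
im=cv2.imread("pics/w1.png")[140:240,260:380]
cv2.imwrite("pics/w1z.png",cv2.resize(im,None,fx=6,fy=6,interpolation=cv2.INTER_CUBIC))
im=cv2.imread("pics/side0.png")[180:240,340:390]
cv2.imwrite("pics/s0z.png",cv2.resize(im,None,fx=9,fy=9,interpolation=cv2.INTER_CUBIC))
E
```

```text
(no output)
```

View pics/w1z.png

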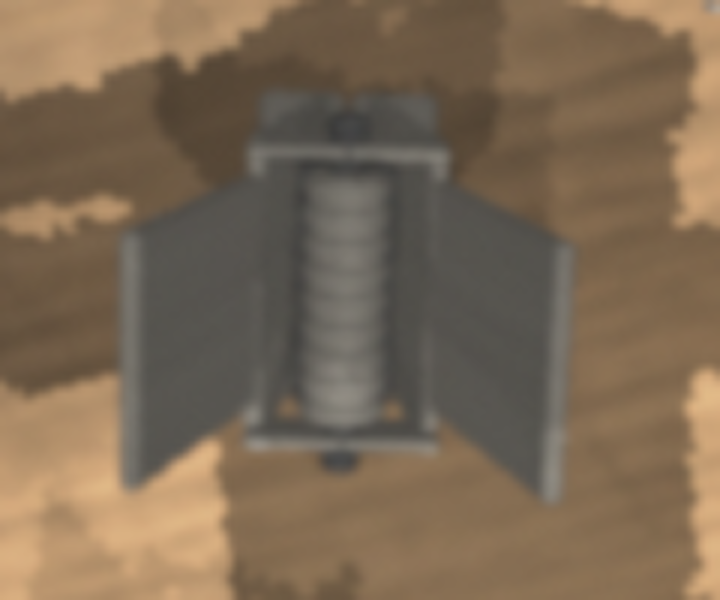

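View pics/s0z.png

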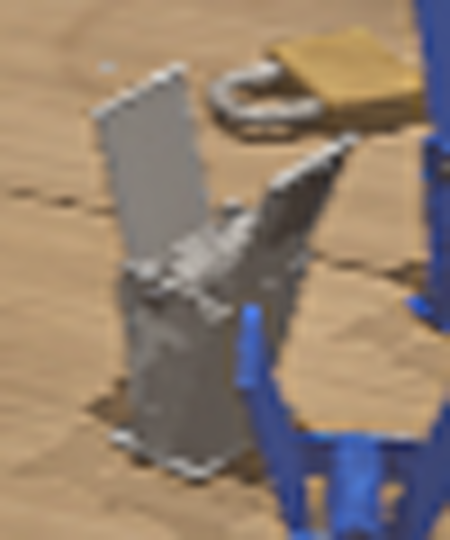

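```bash
python3 - <<'E'
from h import *
s=np.load("w1.npz")
z=np.array([[121,232],[124,490],[573,243],[562,502],[349,125],[339,460]])/6+[260,140]-0.08
P=onz("wrist",z[:4],89,s); print(P.round(1))
c=P.mean(0); print("c",c)
ya=(P[0]-P[1]+P[2]-P[3]);ya/=np.linalg.norm(ya); print("len",np.linalg.norm(P[0]-P[1]),np.linalg.norm(P[2]-P[3]))
xa=np.array([ya[1],-ya[0],0]);print("yaw",np.arctan2(xa[1],xa[0]), "splay",((P[2:]-P[:2])@xa))
print("pin",onz("wrist",z[4:],50,s).round(1), onz("wrist",z[4:],50,s).mean(0))
Rt=R.from_quat(s['orientation']).as_matrix(); print("tool delta",(Rt.T@(c-s['eef_pos'])).round(1))
# top
t=np.array([[556,68],[597,80],[534,146],[574,158]])/3.5+[205,180]
print("top",onz("top",t,89).round(1),onz("top",t,89).mean(0))
# side: zoomed handle corners
t=np.array([[92,112],[183,65],[262,190],[356,135]])/9+[340,180]
print("side",onz("side",t,89).round(1),onz("side",t,89).mean(0))
E
```

```text
[[447.8 -40.3  89. ]
 [438.  -71.8  89. ]
 [500.  -56.9  89. ]
 [490.3 -88.7  89. ]]
c [469.02472909 -64.41520464  89.        ]
len 32.9607377003931 33.19190455060126
yaw -0.2979368232326092 splay [54.76582256 54.93187748]
pin [[476.3 -41.4  50. ]
 [461.4 -87.7  50. ]] [468.84508462 -64.59579752  50.        ]
tool delta [ -1.3   0.3 114.1]
top [[498.5 -58.2  89. ]
 [490.  -85.5  89. ]
 [446.8 -42.2  89. ]
 [438.3 -68.7  89. ]] [468.38333962 -63.63736457  89.        ]
side [[496.6 -55.   89. ]
 [484.8 -87.5  89. ]
 [446.7 -35.7  89. ]
 [434.8 -70.7  89. ]] [465.73226332 -62.2152197   89.        ]
```

Emit:
send_rows(
  deltas=[
    [[-0.1,0,1.2],[0,0,0.02],0],
    [[0,0,1.2],[0,0,0],0],
    [[0,0,1.2],[0,0,0],0],
    [[0,0,1.2],[0,0,0],0],
    [[0,0,1.2],[0,0,0],0],
    [[0,0,1.2],[0,0,0],0],
    [[0,0,1.2],[0,0,0],0],
    [[0,0,1.2],[0,0,0],0],
    [[0,0,1.2],[0,0,0],0],
    [[0,0,1.2],[0,0,0],0],
    [[0,0,0.3],[0,0,0],0],
    [[0,0,0],[0,0,0],0],
  ],
  grip_force=30,
)

```text
time: 3.53
eef_pos: [467.5, -63.8, 78.2]
orientation: [0.805, 0.593, -0.001, -0.001]
contact_force: [-0.3, -0.3, -0.2]
opening: 85.1
```

```bash
python3 - <<'E'
from h import *
s=monitor.sense(); print(s['time'],s['eef_pos'].round(1),s['contact_force'].round(1))
im=grab_frame("wrist"); cv2.imwrite("pics/w2.png",im[:,:,::-1])
im=grab_frame("side")[160:260,310:430]; cv2.imwrite("pics/s2.png",cv2.resize(im[:,:,::-1],None,fx=5,fy=5))
E
```

```text
3.5333 [467.5 -63.8  78.2] [-0.3 -0.3 -0.2]
```

View pics/w2.png

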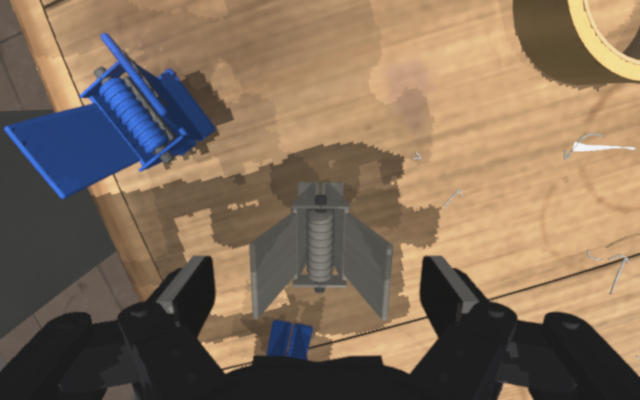

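View pics/s2.png

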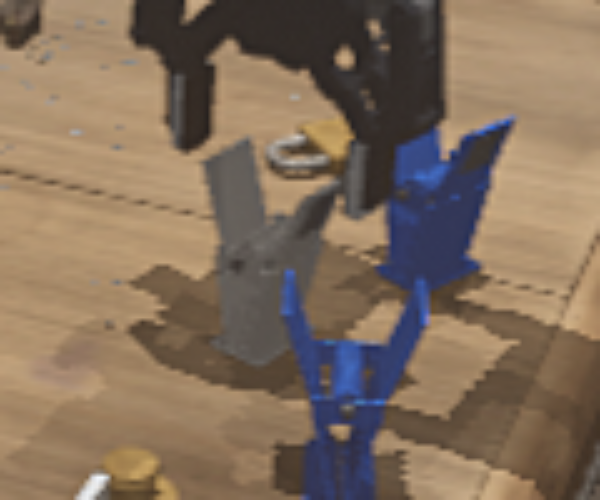

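Emit:
send_rows(
  deltas=[
    [[0,0.15,-0.2],[0,0,0],0],
    [[0,0,0],[0,0,0],60],
    [[0,0,0],[0,0,0],120],
    [[0,0,0],[0,0,0],160],
    [[0,0,0],[0,0,0],200],
    [[0,0,0],[0,0,0],255],
    [[0,0,0],[0,0,0],255],
    [[0,0,0],[0,0,0],255],
    [[0,0,0],[0,0,0],255],
    [[0,0,0],[0,0,0],255],
    [[0,0,0],[0,0,0],255],
    [[0,0,0],[0,0,0],255],
  ],
  grip_force=32,
)

```text
time: 4.63
eef_pos: [473.3, -65.1, 86.2]
orientation: [0.805, 0.593, 0.002, 0.002]
contact_force: [-3.4, 0.7, 19.3]
opening: 30.4
```

```bash
python3 - <<'E'
from h import *
s=monitor.sense(); print(s['time'],s['eef_pos'].round(1),s['contact_force'].round(1),s['opening'])
im=grab_frame("wrist"); cv2.imwrite("pics/w3.png",im[:,:,::-1])
im=grab_frame("side")[160:260,310:430]; cv2.imwrite("pics/s3.png",cv2.resize(im[:,:,::-1],None,fx=5,fy=5))
E
```

```text
4.6333 [473.3 -65.1  86.2] [-3.4  0.7 19.3] 30.360408366510416
```

View pics/w3.png

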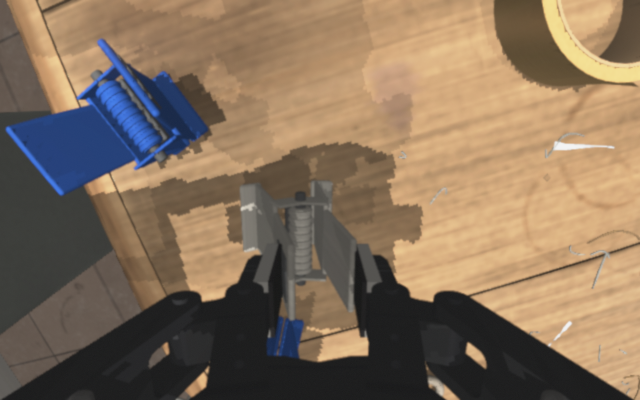

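View pics/s3.png

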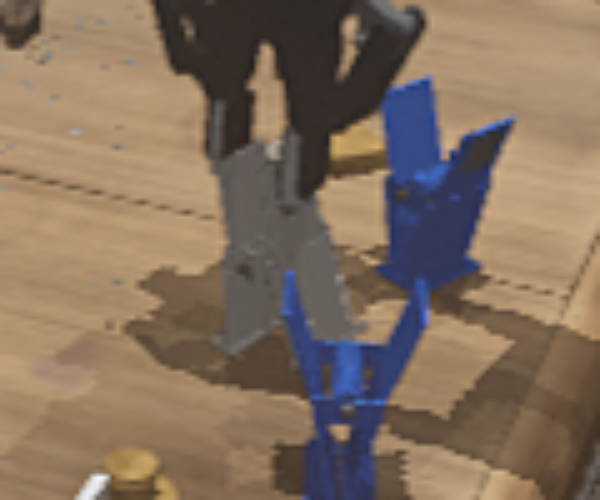

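The clip looks tilted and a lip is pressing on the table, with 19 N upward on the tool. I'll lift to free the lips so the handles can settle flat to the pads.

Emit:
send_rows(
  deltas=[
    [[0,0,-0.4],[0,0,0],255],
    [[0,0,-0.4],[0,0,0],255],
    [[0,0,-0.4],[0,0,0],255],
    [[0,0,-0.4],[0,0,0],255],
    [[0,0,0],[0,0,0],255],
    [[0,0,0],[0,0,0],255],
  ],
)

```text
time: 5.23
eef_pos: [470.6, -64.6, 98.3]
orientation: [0.805, 0.593, 0.0, 0.0]
contact_force: [0.4, 0.2, -1.4]
opening: 29.9
```

```bash
python3 - <<'E'
from h import *
s=monitor.sense(); print(s['time'],s['eef_pos'].round(1),s['contact_force'].round(1),s['torque'].round(2),s['opening'])
im=grab_frame("wrist"); cv2.imwrite("pics/w4.png",im[:,:,::-1])
im=grab_frame("side")[160:260,310:430]; cv2.imwrite("pics/s4.png",cv2.resize(im[:,:,::-1],None,fx=5,fy=5))
E
```

```text
5.2333 [470.6 -64.6  98.3] [ 0.4  0.2 -1.4] [ 0.   -0.03 -0.01] 29.86451352486428
```

View pics/w4.png

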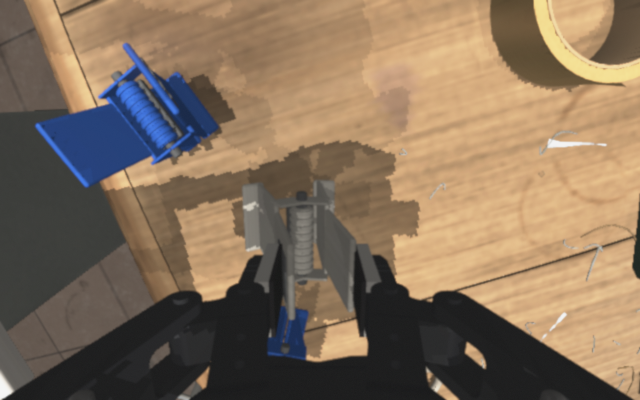

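View pics/s4.png

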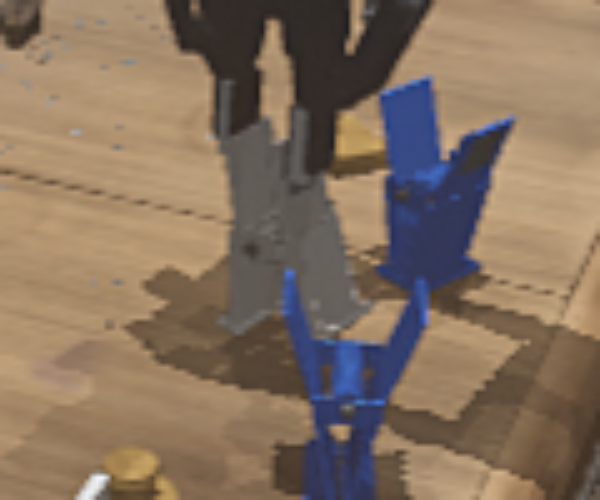

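```bash
python3 - <<'E'
from h import *
im=cv2.imread("pics/w4.png")[165:365,220:400]
cv2.imwrite("pics/w4z.png",cv2.resize(im,None,fx=3,fy=3,interpolation=cv2.INTER_CUBIC))
s=monitor.sense()
print(s['orientation'])
T=R.from_quat(s['orientation']).as_matrix(); o=s['eef_pos']
# expected: pivot at tool (0,0,dz), handle top 46 above pivot
for dz in (20,25,30,35):
  q=np.array([[26,0,dz],[-26,0,dz],[17,14.5,dz-46],[-17,14.5,dz-46],[17,-14.5,dz-46],[-17,-14.5,dz-46],[22,16,dz+47],[22,-16,dz+47]])
  print(dz,proj("wrist",q@T.T+o,s).round(0).tolist())
E
```

```text
[ 8.04830598e-01  5.93504506e-01 -2.20541636e-04 -2.45673063e-04]
20 [[317.0, 199.0], [317.0, 300.0], [360.0, 261.0], [357.0, 345.0], [275.0, 261.0], [278.0, 345.0], [344.0, 185.0], [290.0, 185.0]]
25 [[317.0, 197.0], [317.0, 294.0], [359.0, 255.0], [355.0, 336.0], [276.0, 255.0], [279.0, 336.0], [344.0, 183.0], [291.0, 183.0]]
30 [[317.0, 194.0], [317.0, 289.0], [357.0, 249.0], [354.0, 328.0], [278.0, 249.0], [281.0, 328.0], [343.0, 181.0], [291.0, 181.0]]
35 [[317.0, 191.0], [317.0, 285.0], [356.0, 244.0], [353.0, 321.0], [279.0, 244.0], [282.0, 321.0], [342.0, 180.0], [292.0, 180.0]]
```

View pics/w4z.png

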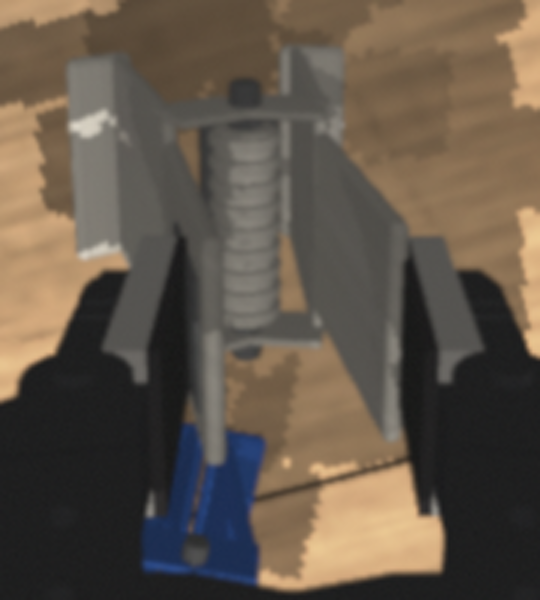

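The clip sits about 0.21 rad tilted in the jaws: the pin is at (302,195)–(302,282) instead of column 317, and only about 13 mm of handle is held. A lip stuck on the table while it was being spread. I'll tilt the tool so the clip stands upright, set it down, release it and regrip lower. The last of the spreading I'll do in the air.

Emit:
send_rows(
  deltas=[
    [[0,0,0],[-0.105,0,0],255],
    [[0,0,0],[-0.105,0,0],255],
    [[0,0,0],[0,0,0],255],
    [[0,0,0],[0,0,0],255],
  ],
)

```text
time: 5.67
eef_pos: [468.1, -64.0, 97.0]
orientation: [0.8, 0.591, 0.061, 0.083]
contact_force: [0.5, 0.3, -0.7]
opening: 29.1
```

```bash
python3 - <<'E'
from h import *
s=monitor.sense(); print(s['time'],s['eef_pos'].round(1),R.from_quat(s['orientation']).as_matrix().round(3),s['contact_force'].round(1),s['opening'])
im=grab_frame("wrist"); w=cv2.resize(im[165:365,220:400,::-1],None,fx=3,fy=3)
im=grab_frame("side")[160:260,320:390]; cv2.imwrite("pics/s5.png",np.hstack([w[:500],cv2.resize(im[:,:,::-1],(350*1,500))])[:, :890][:, :800])
E
```

```text
5.6667 [468.1 -64.   97. ] [[ 0.295  0.935  0.195]
 [ 0.955 -0.289 -0.061]
 [-0.     0.204 -0.979]] [ 0.5  0.3 -0.7] 29.052152565218943
```

View pics/s5.png

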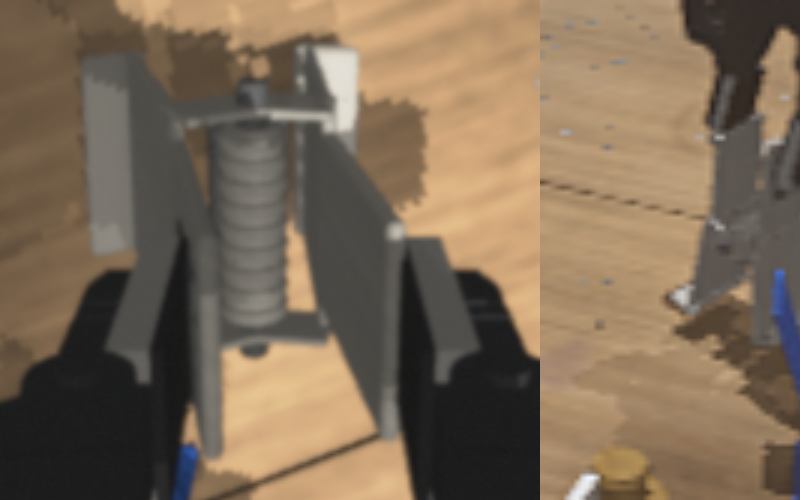

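The clip is slowly straightening in the grip: the opening has gone 30.4→29.9→29.1. I'll wait briefly and look again.

Emit:
send_rows(
  deltas=[
    [[0,0,0],[0,0,0],255],
    [[0,0,0],[0,0,0],255],
    [[0,0,0],[0,0,0],255],
    [[0,0,0],[0,0,0],255],
    [[0,0,0],[0,0,0],255],
    [[0,0,0],[0,0,0],255],
  ],
)

```text
time: 6.27
eef_pos: [470.7, -64.7, 98.3]
orientation: [0.8, 0.59, 0.062, 0.084]
contact_force: [0.3, -0.6, -1.4]
opening: 28.8
```

```bash
python3 - <<'E'
from h import *
s=monitor.sense(); print(s['time'],s['eef_pos'].round(1),s['contact_force'].round(1),s['opening'])
im=grab_frame("wrist"); w=cv2.resize(im[165:365,220:400,::-1],None,fx=3,fy=3)
im=grab_frame("side")[160:260,320:370]; cv2.imwrite("pics/s6.png",np.hstack([w[:500],cv2.resize(im[:,:,::-1],(250,500))]))
E
```

```text
6.2667 [470.7 -64.7  98.3] [ 0.3 -0.6 -1.4] 28.76852290528617
```

View pics/s6.png

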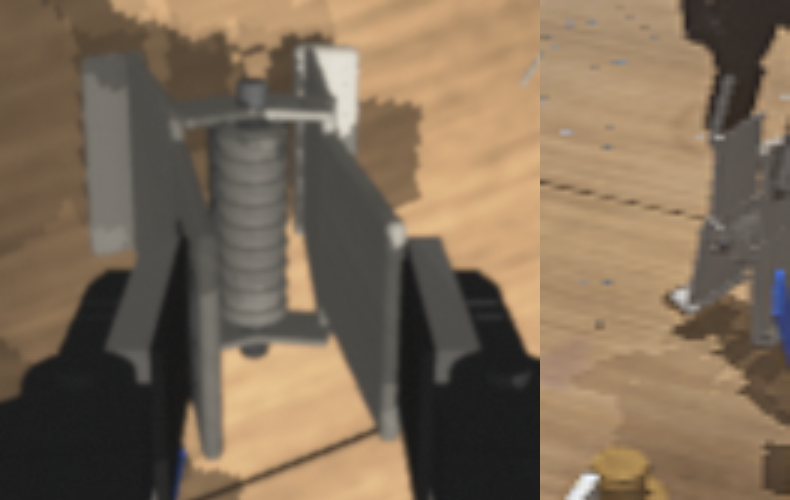

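Emit:
send_rows(
  deltas=[
    [[0,-0.05,0.25],[0,0,0],255],
    [[0,-0.05,0.25],[0,0,0],255],
    [[0,0,0],[0,0,0],255],
    [[0,0,0],[0,0,0],160],
    [[0,0,0],[0,0,0],140],
    [[0,0,0],[0,0,0],120],
    [[0,0,0],[0,0,0],100],
    [[0,0,0],[0,0,0],80],
    [[0,0,0],[0,0,0],60],
    [[0,0,0],[0,0,0],60],
    [[0,0,0],[0,0,0],60],
  ],
)

```text
time: 7.28
eef_pos: [470.9, -64.7, 93.5]
orientation: [0.8, 0.59, 0.062, 0.085]
contact_force: [-0.3, 0.1, -0.7]
opening: 65.2
```

```bash
python3 - <<'E'
from h import *
s=monitor.sense(); print(s['time'],s['eef_pos'].round(1),s['contact_force'].round(1),s['opening'])
im=grab_frame("wrist"); w=cv2.resize(im[165:365,200:420,::-1],None,fx=2.5,fy=2.5)
im=grab_frame("side")[160:260,320:370]; cv2.imwrite("pics/s7.png",np.hstack([w[:500],cv2.resize(im[:,:,::-1],(250,500))]))
E
```

```text
7.2833 [470.9 -64.7  93.5] [-0.3  0.1 -0.7] 65.20555065442308
```

View pics/s7.png

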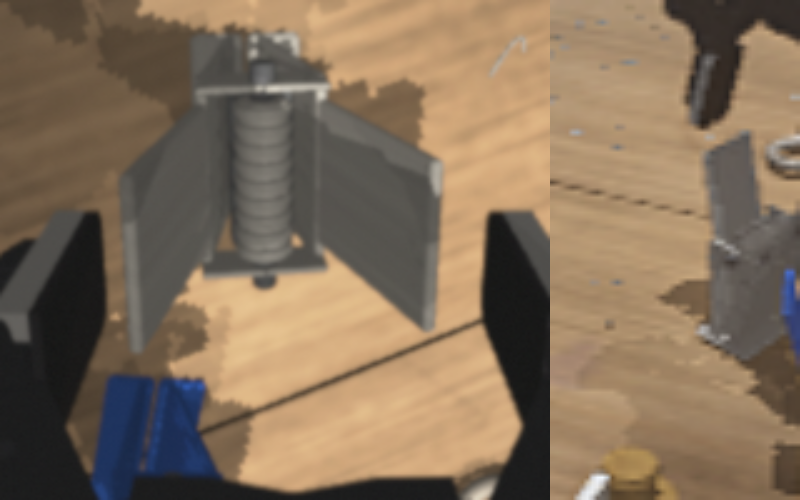

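The clip is standing upright again. I'll open, rise, straighten the tool and remeasure.

Emit:
send_rows(
  deltas=[
    [[0,0.1,-0.5],[0,0,0],0],
    [[0,0.3,-1.5],[0,0,0],0],
    [[0,0,-1.5],[0,0,0],0],
    [[0,0,-1],[0.1,0,0],0],
    [[0,0,0],[0.105,0,0],0],
    [[0,0,0],[0,0,0],0],
    [[0,0,0],[0,0,0],0],
  ],
)

```text
time: 7.97
eef_pos: [466.7, -63.4, 138.3]
orientation: [0.805, 0.593, 0.002, 0.003]
contact_force: [-1.1, 0.5, 0.4]
opening: 85.7
```

```bash
python3 - <<'E'
from h import *
s=monitor.sense(); print(s['time'],s['eef_pos'].round(1),R.from_quat(s['orientation']).as_matrix().round(3),s['opening'])
np.savez("w8.npz",eef_pos=s['eef_pos'],orientation=s['orientation'])
im=grab_frame("wrist"); w=cv2.resize(im[140:300,240:420,::-1],None,fx=4,fy=4);cv2.imwrite("pics/w8.png",w)
E
```

```text
7.9667 [466.7 -63.4 138.3] [[ 0.296  0.955  0.006]
 [ 0.955 -0.296 -0.002]
 [-0.     0.007 -1.   ]] 85.71258992148398
```

View pics/w8.png

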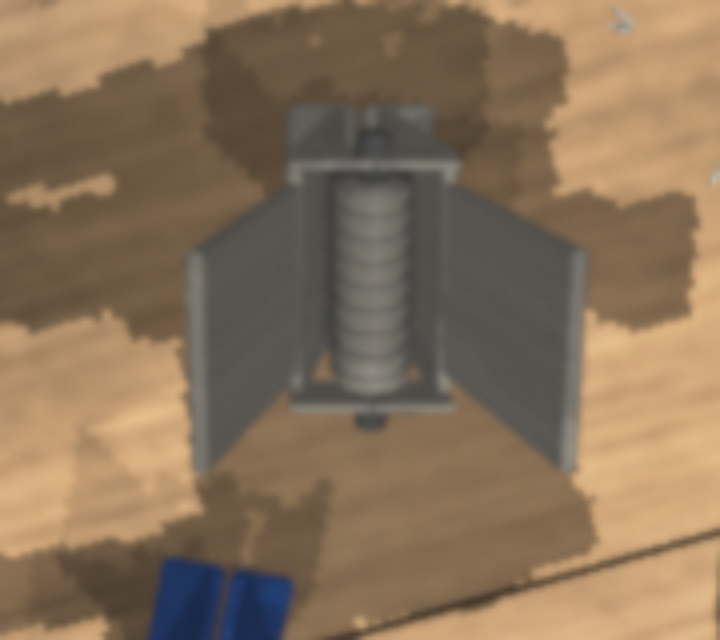

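```bash
python3 - <<'E'
from h import *
s=np.load("w8.npz")
z=np.array([[188,248],[199,474],[587,248],[574,471],[374,133],[371,425]])/4+[240,140]-0.12
P=onz("wrist",z[:4],89,s); c=P.mean(0)
ya=(P[0]-P[1]+P[2]-P[3]);ya/=np.linalg.norm(ya); print("len",np.linalg.norm(P[0]-P[1]),np.linalg.norm(P[2]-P[3]))
xa=np.array([ya[1],-ya[0],0]);print("yaw",np.arctan2(xa[1],xa[0]), "splay",((P[2:]-P[:2])@xa))
Q=onz("wrist",z[4:],50,s);print("c",c,"pin",Q.round(1),Q.mean(0))
Rt=R.from_quat(s['orientation']).as_matrix(); print("tool delta",(Rt.T@(c-s['eef_pos'])).round(1),(Rt.T@(Q.mean(0)-s['eef_pos'])).round(1))
E
```

```text
len 33.62778605973648 33.29401392991708
yaw -0.2894068644246572 splay [54.61552289 53.84168481]
c [477.41858555 -66.91517303  89.        ] pin [[484.7 -42.9  50. ]
 [469.7 -91.6  50. ]] [477.22213963 -67.23019902  50.        ]
tool delta [-0.2 10.9 49.3] [-0.5 10.6 88.3]
```

Emit:
send_rows(
  deltas=[
    [[0,1.1,0],[0.007,0,-0.01],0],
    [[0,0,1],[0,0,0],0],
    [[0,0,1],[0,0,0],0],
    [[0,0,1],[0,0,0],0],
    [[0,0,1],[0,0,0],0],
    [[0,0,1],[0,0,0],0],
    [[0,0,1],[0,0,0],0],
    [[0,0,0.3],[0,0,0],0],
    [[0,0,0],[0,0,0],0],
    [[0,0,0],[0,0,0],0],
  ],
)

```text
time: 8.85
eef_pos: [475.7, -66.2, 74.8]
orientation: [0.802, 0.598, -0.001, -0.001]
contact_force: [0.5, -0.4, 0.9]
opening: 85.5
```

Emit:
send_rows(
  deltas=[
    [[0,0,0],[0,0,0],60],
    [[0,0,0],[0,0,0],80],
    [[0,0,0],[0,0,0],90],
    [[0,0,0],[0,0,0],100],
    [[0,0,0],[0,0,0],105],
    [[0,0,-0.1],[0,0,0],110],
    [[0,0,-0.1],[0,0,0],110],
    [[0,0,0],[0,0,0],110],
  ],
  grip_force=32,
)

```text
time: 9.52
eef_pos: [477.9, -66.7, 78.9]
orientation: [0.802, 0.597, 0.001, 0.001]
contact_force: [1.5, -0.2, 8.0]
opening: 48.6
```

```bash
python3 - <<'E'
from h import *
s=monitor.sense(); print(s['time'],s['eef_pos'].round(1),s['contact_force'].round(1),s['opening'])
im=grab_frame("wrist"); w=cv2.resize(im[165:365,200:420,::-1],None,fx=2.5,fy=2.5)
im=grab_frame("side")[160:260,320:370]; cv2.imwrite("pics/s9.png",np.hstack([w[:500],cv2.resize(im[:,:,::-1],(250,500))]))
E
```

```text
9.5167 [477.9 -66.7  78.9] [ 1.5 -0.2  8. ] 48.621498044368295
```

View pics/s9.png

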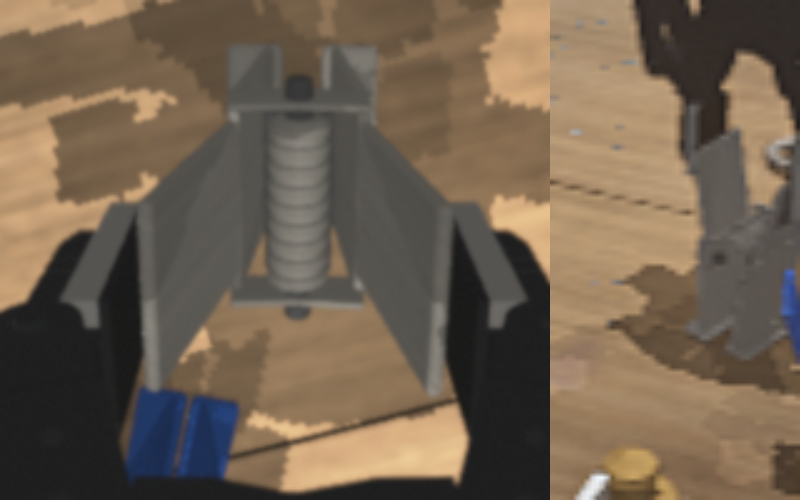

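It is gripped symmetrically this time. Now I'll lift and finish spreading in the air.

Emit:
send_rows(
  deltas=[
    [[0,0,-0.5],[0,0,0],110],
    [[0,0,-0.5],[0,0,0],110],
    [[0,0,-0.5],[0,0,0],110],
    [[0,0,-0.5],[0,0,0],110],
    [[0,0,-0.5],[0,0,0],110],
    [[0,0,0],[0,0,0],120],
    [[0,0,0],[0,0,0],130],
    [[0,0,0],[0,0,0],140],
    [[0,0,0],[0,0,0],150],
    [[0,0,0],[0,0,0],165],
    [[0,0,0],[0,0,0],255],
    [[0,0,0],[0,0,0],255],
  ],
)

```text
time: 10.62
eef_pos: [475.7, -66.2, 101.8]
orientation: [0.802, 0.598, -0.001, -0.001]
contact_force: [-0.2, 0.4, -1.6]
opening: 27.1
```

Emit:
send_rows(
  deltas=[
    [[0,0,0],[0,0,0],255],
    [[0,0,0],[0,0,0],255],
  ],
)

```text
time: 10.78
eef_pos: [475.8, -66.2, 102.0]
orientation: [0.802, 0.598, -0.001, -0.001]
contact_force: [0.2, 0.2, -1.7]
opening: 27.6
```

```bash
python3 - <<'E'
from h import *
s=monitor.sense(); print(s['time'],s['eef_pos'].round(1),R.from_quat(s['orientation']).as_matrix().round(3),s['contact_force'].round(1),s['opening'])
np.savez("w10.npz",eef_pos=s['eef_pos'],orientation=s['orientation'])
im=grab_frame("wrist"); w=cv2.resize(im[165:365,220:400,::-1],None,fx=3,fy=3)
im=grab_frame("side")[150:250,320:370]; cv2.imwrite("pics/s10.png",np.hstack([w,cv2.resize(im[:,:,::-1],(260,600))]))
E
```

```text
10.7833 [475.8 -66.2 102. ] [[ 0.286  0.958 -0.002]
 [ 0.958 -0.286  0.001]
 [-0.    -0.002 -1.   ]] [ 0.2  0.2 -1.7] 27.589538032395012
```

View pics/s10.png

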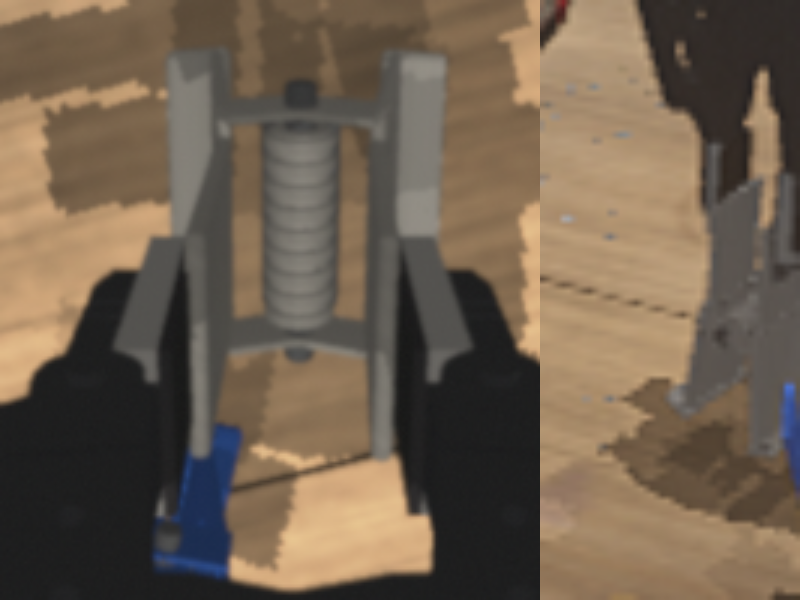

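```bash
python3 - <<'E'
from h import *
s=np.load("w10.npz")
# pin depth from separation 52 along tool x
a,b=np.array([301,88])/3+[220,165],np.array([300,355])/3+[220,165]
T=R.from_quat(s['orientation']).as_matrix()
from scipy.optimize import least_squares
def f(p):
    q=np.array([[p[0]+26,p[1],p[2]],[p[0]-26,p[1],p[2]]]); return (proj("wrist",q@T.T+s['eef_pos'],s)-[a,b]).ravel()
r=least_squares(f,[0,0,30]);print("pivot tool",r.x.round(1),r.fun.round(1))
im=cv2.imread("pics/top0.png"); x0,y0=205,195; c=im[y0:260,x0:285]
hsv=cv2.cvtColor(c,cv2.COLOR_BGR2HSV)
f=8;cz=cv2.resize(c,None,fx=f,fy=f,interpolation=cv2.INTER_CUBIC);cv2.imwrite("pics/tz.png",cz)
# brown base vs table: 
m=((hsv[...,2]<150)&(hsv[...,1]>110)).astype(np.uint8)*255
w=((hsv[...,1]<60)&(hsv[...,2]>120)).astype(np.uint8)*255
cv2.imwrite("pics/tm.png",cv2.resize(np.vstack([m,w]),None,fx=4,fy=4,interpolation=0))
for mm in (m,w):
    cs=max(cv2.findContours(mm,0,2)[0],key=cv2.contourArea); rr=cv2.minAreaRect(cs); print(rr, cv2.boundingRect(cs))
im=cv2.imread("pics/side0.png")[245:355,275:365]; cv2.imwrite("pics/sz.png",cv2.resize(im,None,fx=5,fy=5,interpolation=cv2.INTER_CUBIC))
E
```

```text
pivot tool [-3.5  1.6 42.9] [-0.1 -0.   0.1  0. ]
((36.773094177246094, 35.969688415527344), (37.0133171081543, 49.24794387817383), 88.63607025146484) (12, 17, 50, 39)
((29.5, 32.5), (3.0, 35.0), 90.0) (12, 31, 36, 4)
```

View pics/tz.png

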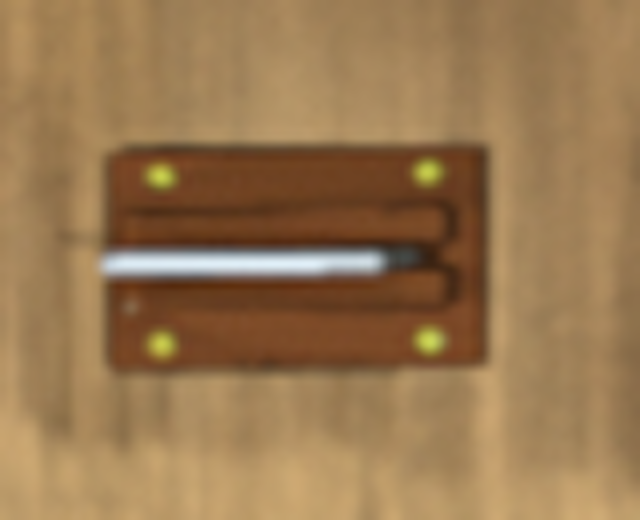

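View pics/sz.png

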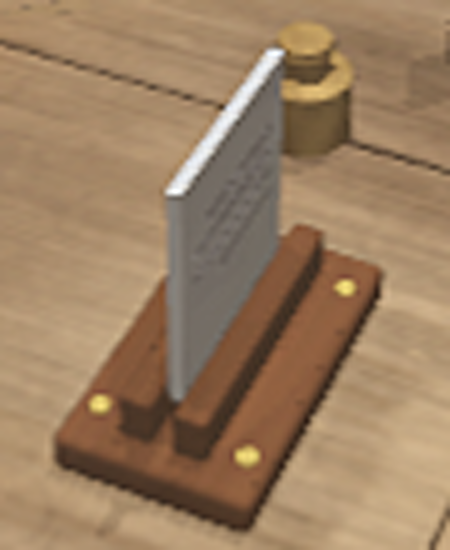

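```bash
python3 - <<'E'
from h import *
tl=np.array([[102,263],[383,261]])/8+[205,195]-.06
sd=np.array([[176,191],[277,52]])/5+[275,245]-.1
P=[tri("top",tl[i],"side",sd[i]) for i in (0,1)]
print(P)
a,b=P[0][0],P[1][0]; print("len",np.linalg.norm(a-b),"mid",(a+b)/2,"yaw",np.arctan2(-(a-b)[0],(a-b)[1]))
for z in (100,107,112):
    q=onz("top",tl,z); q2=onz("side",sd,z); print(z,q.round(1).tolist(),q2.round(1).tolist(), q.mean(0).round(1),q2.mean(0).round(1))
c=np.array([[105,148],[487,145],[487,367],[108,371]])/8+[205,195]-.06
q=onz("top",c,14);print("base",q.round(1).tolist(),q.mean(0))
n=np.array([[160,176],[428,172],[430,341],[161,345]])/8+[205,195]-.06
q=onz("top",n,14);print("studs",q.round(1).tolist(),q.mean(0), "yaw", np.arctan2(-(q[0]-q[1])[0],(q[0]-q[1])[1]),np.arctan2(-(q[3]-q[2])[0],(q[3]-q[2])[1]))
n=np.array([[100,403],[247,456],[345,287]])/5+[275,245]-.1
q=onz("side",n,14);print("studs side",q.round(1).tolist(),(q[0]+q[2])/2)
E
```

```text
[(array([436.80206228, 277.78025342, 112.25456057]), np.float64(3.7446540313283996)), (array([436.9071093 , 198.53191471, 109.66856547]), np.float64(1.9808583808437867))]
len 79.29058957225611 mid [436.85458579 238.15608406 110.96156302] yaw 0.0013255415007736822
100 [[438.4, 281.2, 100.0], [437.7, 200.2, 100.0]] [[441.3, 264.3, 100.0], [440.9, 186.3, 100.0]] [438.  240.7 100. ] [441.1 225.3 100. ]
107 [[438.5, 279.7, 107.0], [437.8, 199.2, 107.0]] [[437.7, 271.7, 107.0], [437.3, 194.9, 107.0]] [438.1 239.5 107. ] [437.5 233.3 107. ]
112 [[438.5, 278.6, 112.0], [437.9, 198.6, 112.0]] [[435.1, 276.9, 112.0], [434.8, 201.1, 112.0]] [438.2 238.6 112. ] [435. 239. 112.]
base [[473.3, 298.7, 14.0], [472.3, 178.5, 14.0], [403.0, 179.3, 14.0], [403.6, 298.2, 14.0]] [438.04809156 238.67992948  14.        ]
studs [[464.3, 281.4, 14.0], [464.2, 197.1, 14.0], [411.4, 197.1, 14.0], [411.4, 281.4, 14.0]] [437.81296617 239.24447056  14.        ] yaw -0.0012149949393065213 -0.0003781024449024003
studs side [[462.7, 278.4, 14.0], [410.1, 278.9, 14.0], [410.0, 194.8, 14.0]] [436.32353421 236.62484415  14.        ]
```

The clip is held straight and open: the opening is 27.6, and the pivot in tool axes is about (-3.5, 1.6, 43). The card edge is at about (437.5, 239, 110), yaw 0. Now I'll carry it over.

Emit:
send_rows(
  deltas=[
    [[0,0,-1.5],[0,0,0],255],
    [[0,0,-2.2],[0,0,0],255],
    [[0,0,-2.4],[0,0,0],255],
    [[0,0,-2.4],[0,0,-0.06],255],
    [[0,0,-2.2],[0,0,-0.08],255],
    [[0,0,-1.5],[0,0,-0.08],255],
    [[0,0,-0.8],[0,0,-0.07],255],
  ],
  grip_force=36,
)

```text
time: 11.47
eef_pos: [477.5, -66.6, 235.1]
orientation: [0.706, 0.708, 0.001, 0.001]
contact_force: [0.7, -0.2, -1.0]
opening: 27.1
```

Emit:
send_rows(
  deltas=[
    [[1.6,-0.2,0],[0,0,0],255],
    [[2.8,-0.4,0],[0,0,0],255],
    [[2.8,-0.4,0],[0,0,0],255],
    [[2.8,-0.4,0],[0,0,0],255],
    [[2.8,-0.4,0],[0,0,0],255],
    [[2.8,-0.4,0],[0,0,0],255],
    [[2.8,-0.4,0],[0,0,0],255],
    [[2.8,-0.4,0],[0,0,0],255],
    [[2.8,-0.4,0],[0,0,0],255],
    [[2.8,-0.3,0],[0,0,0],255],
    [[2.4,-0.2,0],[0,0,0],255],
    [[1.6,-0.1,0],[0,0,0],255],
  ],
)

```text
time: 12.47
eef_pos: [435.5, 243.9, 232.4]
orientation: [0.707, 0.708, -0.0, -0.001]
contact_force: [-0.8, 0.0, -1.5]
opening: 27.1
```

Emit:
send_rows(
  deltas=[
    [[0,0,0],[0,0,0],255],
    [[0,0,0],[0,0,0],255],
    [[0,0,0],[0,0,0],255],
    [[0,0,0],[0,0,0],255],
  ],
)

```text
time: 12.8
eef_pos: [436.1, 240.8, 232.2]
orientation: [0.707, 0.707, -0.001, -0.001]
contact_force: [0.3, -0.8, -1.5]
opening: 27.0
```

```bash
python3 - <<'E'
from h import *
s=monitor.sense(); print(s['time'],s['eef_pos'].round(1),R.from_quat(s['orientation']).as_matrix().round(3),s['contact_force'].round(1),s['opening'],s['qpos'].round(2))
np.savez("w11.npz",eef_pos=s['eef_pos'],orientation=s['orientation'])
im=grab_frame("wrist"); cv2.imwrite("pics/w11f.png",im[:,:,::-1]);w=cv2.resize(im[150:350,220:420,::-1],None,fx=3,fy=3);cv2.imwrite("pics/w11.png",w)
im=grab_frame("side"); cv2.imwrite("pics/s11f.png",im[:,:,::-1]); cv2.imwrite("pics/s11.png",cv2.resize(im[180:360,250:400,::-1],None,fx=3.3,fy=3.3,interpolation=cv2.INTER_CUBIC))
E
```

```text
12.8 [436.1 240.8 232.2] [[ 0.001  1.    -0.002]
 [ 1.    -0.001 -0.   ]
 [-0.    -0.002 -1.   ]] [ 0.3 -0.8 -1.5] 27.035524158184657 [ 0.45 -0.07  1.98  0.    1.23  0.45]
```

View pics/w11.png

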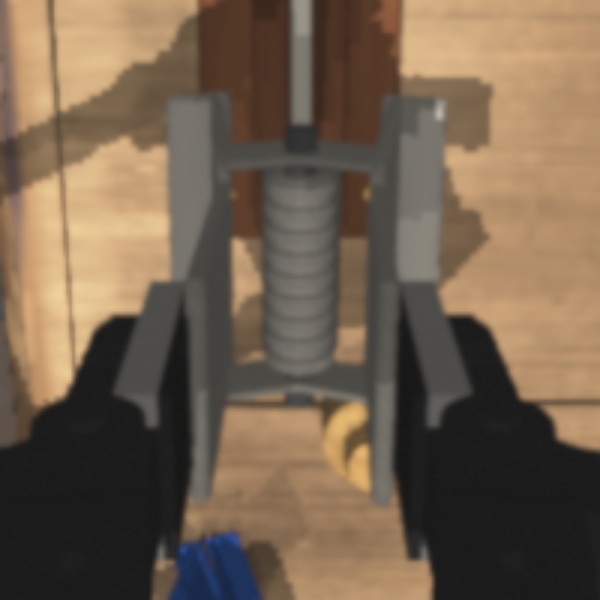

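View pics/s11.png

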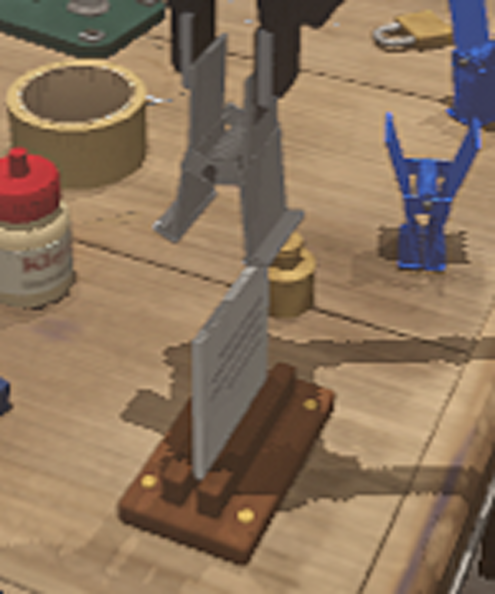

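```bash
python3 - <<'E'
import cv2
im=cv2.imread("pics/w11f.png")[60:220,260:380]; cv2.imwrite("pics/w11g.png",cv2.resize(im,None,fx=5,fy=5,interpolation=cv2.INTER_CUBIC)[:800])
E
```

```text
(no output)
```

View pics/w11g.png

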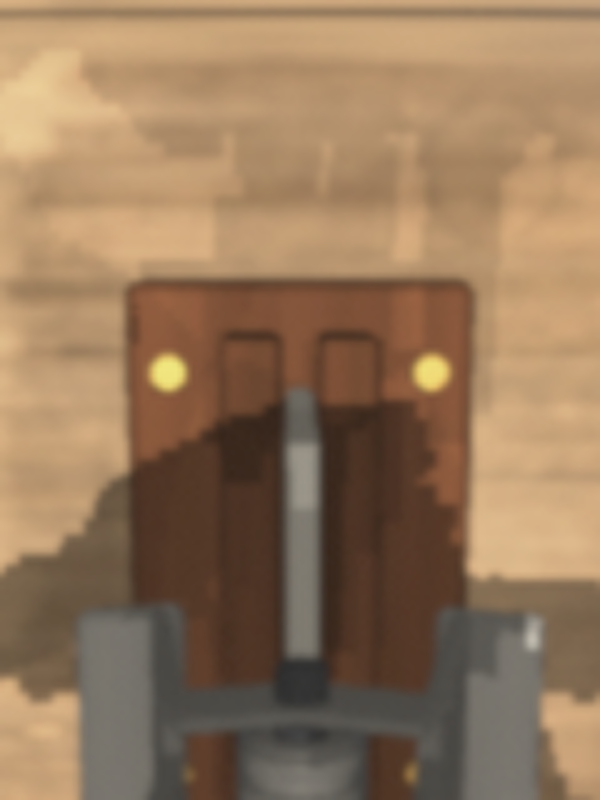

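```bash
python3 - <<'E'
from h import *
s=np.load("w11.npz")
g=lambda l:np.array(l)/5+[260,60]-.1
print("card end (y+40) & mid-line",onz("wrist",g([[303.5,443],[303.5,640]]),110,s).round(1), onz("wrist",g([[285,443],[322,443]]),110,s).round(1))
st=onz("wrist",g([[168,373],[432,373]]),14,s);print("studs",st.round(1),st.mean(0))
print("base corner",onz("wrist",g([[127,282],[474,282]]),14,s).round(1))
T=R.from_quat(s['orientation']).as_matrix()
from scipy.optimize import least_squares
a,b=np.array([302,127])/3+[220,150],np.array([299,402])/3+[220,150]
def f(p):
    q=np.array([[p[0]+26,p[1],p[2]],[p[0]-26,p[1],p[2]]]); return (proj("wrist",q@T.T+s['eef_pos'],s)-[a,b]).ravel()
r=least_squares(f,[0,0,30]);print("pivot tool",r.x.round(1),r.fun.round(1),"world",(T@r.x+s['eef_pos']).round(1))
# lips at dz pivot+45
L=onz("wrist",g([[78,612],[545,618]]),(T@r.x+s['eef_pos'])[2]-44,s);print("lips",L.round(1),L.mean(0))
E
```

```text
card end (y+40) & mid-line [[438.5 277.5 110. ]
 [438.5 247.9 110. ]] [[435.7 277.5 110. ]
 [441.2 277.5 110. ]]
studs [[412.2 279.8  14. ]
 [465.  279.8  14. ]] [438.60296948 279.77557087  14.        ]
base corner [[404.5 297.6  14. ]
 [472.9 297.6  14. ]]
pivot tool [-1.2  1.5 37.9] [-0.4 -0.   0.4  0. ] world [437.6 239.6 194.3]
lips [[409.5 261.1 150.3]
 [468.8 260.3 150.3]] [439.16738026 260.73405316 150.29036344]
```

The wrist view puts the card at x≈438.4, with its end face at row ~443 in the zoom. The pivot is at (437.6, 239) and the lips are centred at 439.2, so alignment is within about 1 mm. Descending.

Emit:
send_rows(
  deltas=[
    [[0,0.05,0.8],[0,0,0],255],
    [[0,0,1],[0,0,0],255],
    [[0,0,1],[0,0,0],255],
    [[0,0,1],[0,0,0],255],
    [[0,0,1],[0,0,0],255],
    [[0,0,1],[0,0,0],255],
    [[0,0,0.4],[0,0,0],255],
    [[0,0,0],[0,0,0],255],
    [[0,0,0],[0,0,0],255],
  ],
)

```text
time: 13.65
eef_pos: [436.3, 241.7, 169.9]
orientation: [0.707, 0.707, -0.001, -0.001]
contact_force: [-0.3, 0.1, -0.5]
opening: 27.2
```

```bash
python3 - <<'E'
from h import *
s=monitor.sense(); print(s['time'],s['eef_pos'].round(1),s['contact_force'].round(1),s['opening'])
im=grab_frame("wrist"); w=cv2.resize(im[110:330,240:400,::-1],None,fx=2.7,fy=2.7)
im=grab_frame("side"); cv2.imwrite("pics/s12.png",np.hstack([w,cv2.resize(im[220:352,270:360,::-1],(405,594),interpolation=cv2.INTER_CUBIC)])[:, :800] if w.shape[0]==594 else w)
E
```

```text
13.65 [436.3 241.7 169.9] [-0.3  0.1 -0.5] 27.248459629997424
```

View pics/s12.png

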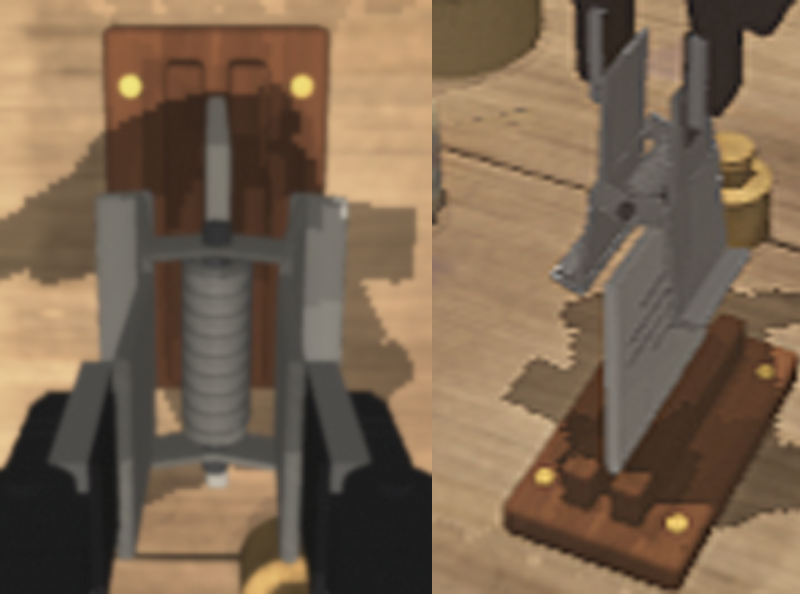

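Emit:
send_rows(
  deltas=[
    [[0,0,0.2],[0,0,0],255],
    [[0,0,0.2],[0,0,0],255],
    [[0,0,0.2],[0,0,0],255],
    [[0,0,0.2],[0,0,0],255],
    [[0,0,0.1],[0,0,0],255],
    [[0,0,0],[0,0,0],255],
  ],
)

```text
time: 14.25
eef_pos: [436.2, 241.6, 160.9]
orientation: [0.707, 0.707, -0.001, -0.001]
contact_force: [0.6, 0.6, -2.0]
opening: 27.3
```

Emit:
send_rows(
  deltas=[
    [[0,0,0.2],[0,0,0],255],
    [[0,0,0.1],[0,0,0],255],
    [[0,0,0],[0,0,0],255],
  ],
)

```text
time: 14.5
eef_pos: [436.3, 241.6, 158.0]
orientation: [0.707, 0.707, -0.001, -0.001]
contact_force: [-0.5, -0.3, -0.9]
opening: 27.6
```

Emit:
send_rows(
  deltas=[
    [[0,0,0.2],[0,0,0],255],
    [[0,0,0.1],[0,0,0],255],
    [[0,0,0],[0,0,0],255],
  ],
)

```text
time: 14.75
eef_pos: [436.7, 241.8, 155.6]
orientation: [0.707, 0.707, -0.0, -0.001]
contact_force: [-0.5, -1.5, 1.6]
opening: 27.2
```

Emit:
send_rows(
  deltas=[
    [[0,0,0.2],[0,0,0],255],
    [[0,0,0.1],[0,0,0],255],
    [[0,0,0],[0,0,0],255],
  ],
)

```text
time: 15.0
eef_pos: [436.7, 241.8, 152.4]
orientation: [0.707, 0.707, -0.0, -0.001]
contact_force: [-1.0, 0.0, 0.6]
opening: 27.3
```

Contact came at TCP z≈156 and the card is now sliding. Continuing until the stop.

Emit:
send_rows(
  deltas=[
    [[0,0,0.2],[0,0,0],255],
    [[0,0,0.1],[0,0,0],255],
    [[0,0,0],[0,0,0],255],
  ],
)

```text
time: 15.25
eef_pos: [436.6, 241.8, 149.2]
orientation: [0.707, 0.707, -0.0, -0.001]
contact_force: [0.2, -0.8, 0.6]
opening: 27.3
```

Emit:
send_rows(
  deltas=[
    [[0,0,0.2],[0,0,0],255],
    [[0,0,0.1],[0,0,0],255],
    [[0,0,0],[0,0,0],255],
  ],
)

```text
time: 15.5
eef_pos: [436.6, 241.8, 146.1]
orientation: [0.707, 0.707, -0.0, -0.001]
contact_force: [1.4, -0.2, 0.4]
opening: 27.1
```

Emit:
send_rows(
  deltas=[
    [[0,0,0.2],[0,0,0],255],
    [[0,0,0],[0,0,0],255],
    [[0,0,0],[0,0,0],255],
  ],
)

```text
time: 15.75
eef_pos: [436.8, 241.9, 145.4]
orientation: [0.707, 0.707, -0.0, -0.001]
contact_force: [-1.6, -1.3, 6.9]
opening: 27.2
```

Emit:
send_rows(
  deltas=[
    [[0,0,0.1],[0,0,0],255],
    [[0,0,0.1],[0,0,0],255],
    [[0,0,0],[0,0,0],255],
    [[0,0,0],[0,0,0],255],
  ],
)

```text
time: 16.08
eef_pos: [437.1, 242.1, 145.2]
orientation: [0.707, 0.707, 0.0, -0.001]
contact_force: [-4.9, -1.4, 18.2]
opening: 27.6
```

```bash
python3 - <<'E'
from h import *
s=monitor.sense(); print(s['time'],s['eef_pos'].round(1),s['contact_force'].round(1),s['opening'])
np.savez("w13.npz",eef_pos=s['eef_pos'],orientation=s['orientation'])
im=grab_frame("wrist"); cv2.imwrite("pics/w13f.png",im[:,:,::-1]); w=cv2.resize(im[110:330,240:400,::-1],(396,594))
im=grab_frame("side"); cv2.imwrite("pics/s13f.png",im[:,:,::-1]); cv2.imwrite("pics/s13.png",np.hstack([w,cv2.resize(im[230:352,275:355,::-1],(400,594),interpolation=cv2.INTER_CUBIC)]))
E
```

```text
16.0833 [437.1 242.1 145.2] [-4.9 -1.4 18.2] 27.60732773064588
```

View pics/s13.png

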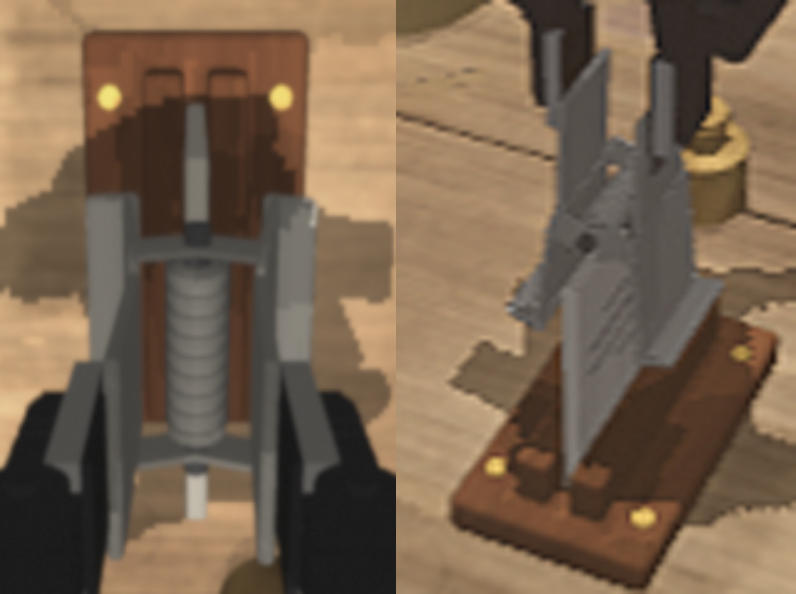

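```bash
python3 - <<'E'
from h import *
s=np.load("w13.npz")
print(s['eef_pos'])
g=lambda l:np.array(l)/[2.475,2.7]+[240,110]-.2
e=g([[197,160],[196,520]])
for z in (98,100,103): P=onz("wrist",e,z,s);print(z,P.round(1).tolist(),"len",np.linalg.norm(P[0]-P[1]).round(1),P.mean(0).round(1))
# pin ends
p=g([[197,230],[196,467]])
P=onz("wrist",p,109,s);print("pin",P.round(1).tolist(),P.mean(0))
L=onz("wrist",g([[86,197],[317,202]]),63,s);print("lips",L.round(1).tolist())
n=np.array([[573,296]]);n=(n-[396,0])/[5,594/122]+[275,230]-.1
for z in (100,105,110):print(z,onz("side",n,z).round(1))
E
```

```text
[437.06383145 242.09257797 145.22715454]
98 [[438.2, 277.3, 98.0], [438.1, 197.7, 98.0]] len 79.6 [438.1 237.5  98. ]
100 [[438.2, 277.6, 100.0], [438.1, 198.9, 100.0]] len 78.7 [438.1 238.3 100. ]
103 [[438.1, 278.2, 103.0], [438.0, 200.8, 103.0]] len 77.4 [438.1 239.5 103. ]
pin [[438.1, 266.0, 109.0], [438.0, 216.7, 109.0]] [438.04140016 241.34888492 109.        ]
lips [[409.9, 262.1, 63.0], [469.3, 260.9, 63.0]]
100 [[433.6 279.8 100. ]]
105 [[431.1 284.8 105. ]]
110 [[428.6 289.9 110. ]]
```

Emit:
send_rows(
  deltas=[
    [[0,0,-0.05],[0,0,0],255],
    [[0,0,0],[0,0,0],255],
    [[0,0,0],[0,0,0],255],
    [[0,0,0],[0,0,0],255],
    [[0,0,0],[0,0,0],255],
    [[0,0,0],[0,0,0],255],
  ],
)

```text
time: 16.68
eef_pos: [437.0, 242.1, 145.2]
orientation: [0.707, 0.707, 0.0, -0.001]
contact_force: [-3.7, -2.5, 16.1]
opening: 26.9
```

```bash
python3 - <<'E'
import cv2
im=cv2.imread("pics/w13f.png")[150:310,270:370]; cv2.imwrite("pics/w13z.png",cv2.resize(im,None,fx=5,fy=5,interpolation=cv2.INTER_CUBIC))
E
```

```text
(no output)
```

View pics/w13z.png

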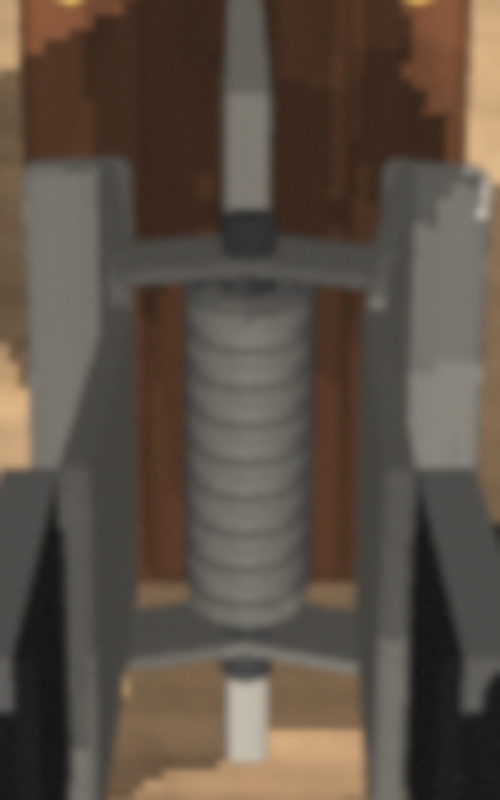

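```bash
python3 - <<'E'
from h import *
s=np.load("w13.npz")
g=lambda l:np.array(l)/5+[270,150]-.1
for n,l,zs in (("card",[[248,92],[247,762]],(98,100,102)),("pin",[[250,211],[245,678]],(105,107,109,111)),("lip",[[76,160],[430,160]],(61,64))):
  for z in zs:
    P=onz("wrist",g(l),z,s);print(n,z,P.round(1).tolist(),"len",np.linalg.norm(P[0]-P[1]).round(1),P.mean(0).round(1))
E
```

```text
card 98 [[438.2, 277.7, 98.0], [438.2, 197.7, 98.0]] len 80.0 [438.2 237.7  98. ]
card 100 [[438.2, 278.0, 100.0], [438.2, 199.0, 100.0]] len 79.1 [438.2 238.5 100. ]
card 102 [[438.2, 278.4, 102.0], [438.2, 200.2, 102.0]] len 78.2 [438.2 239.3 102. ]
pin 105 [[438.4, 266.5, 105.0], [438.0, 212.8, 105.0]] len 53.7 [438.2 239.6 105. ]
pin 107 [[438.4, 267.0, 107.0], [437.9, 213.9, 107.0]] len 53.1 [438.2 240.5 107. ]
pin 109 [[438.4, 267.5, 109.0], [437.9, 215.0, 109.0]] len 52.5 [438.1 241.3 109. ]
pin 111 [[438.3, 268.0, 111.0], [437.9, 216.1, 111.0]] len 51.9 [438.1 242.1 111. ]
lip 61 [[416.5, 262.3, 61.0], [461.8, 262.3, 61.0]] len 45.4 [439.2 262.3  61. ]
lip 64 [[416.8, 262.9, 64.0], [461.5, 262.9, 64.0]] len 44.7 [439.1 262.9  64. ]
```

The card is home: edge height fits 98–100 mm, and z stopped at 145.2 while the force rose to 18 N. The clip sits about 2.5 mm off the middle in y, so I'll ease up a few mm, shift and press again.

Emit:
send_rows(
  deltas=[
    [[0,0,-0.3],[0,0,0],255],
    [[0,0,-0.3],[0,0,0],255],
    [[0,0,0],[0,0,0],255],
    [[-0.15,0,0],[0,0,0],255],
    [[-0.1,0,0],[0,0,0],255],
    [[0,0,0],[0,0,0],255],
    [[0,0,0],[0,0,0],255],
  ],
)

```text
time: 17.27
eef_pos: [436.2, 239.0, 148.3]
orientation: [0.707, 0.707, -0.001, -0.001]
contact_force: [0.2, -0.2, -1.1]
opening: 27.3
```

Emit:
send_rows(
  deltas=[
    [[0,0,0.2],[0,0,0],255],
    [[0,0,0.2],[0,0,0],255],
    [[0,0,0.1],[0,0,0],255],
    [[0,0,0.1],[0,0,0],255],
    [[0,0,0],[0,0,0],255],
    [[0,0,0],[0,0,0],255],
    [[0,0,0],[0,0,0],255],
  ],
)

```text
time: 17.85
eef_pos: [437.0, 239.5, 145.3]
orientation: [0.707, 0.707, -0.0, -0.001]
contact_force: [-5.0, -2.7, 12.3]
opening: 27.1
```

```bash
python3 - <<'E'
from h import *
s=monitor.sense(); print(s['time'],s['eef_pos'].round(1),s['contact_force'].round(1),s['opening'])
np.savez("w14.npz",eef_pos=s['eef_pos'],orientation=s['orientation'])
im=grab_frame("wrist"); w=cv2.resize(im[150:310,270:370,::-1],None,fx=5,fy=5,interpolation=cv2.INTER_CUBIC); cv2.imwrite("pics/w14z.png",w)
im=grab_frame("side"); cv2.imwrite("pics/s14.png",cv2.resize(im[170:352,230:400,::-1],None,fx=3.2,fy=3.2,interpolation=cv2.INTER_CUBIC))
E
```

```text
17.85 [437.  239.5 145.3] [-5.  -2.7 12.3] 27.084932547538408
```

View pics/w14z.png

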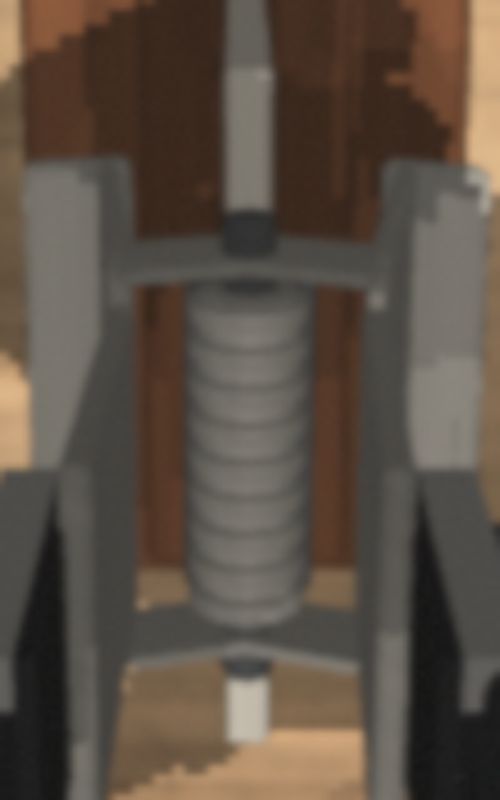

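View pics/s14.png

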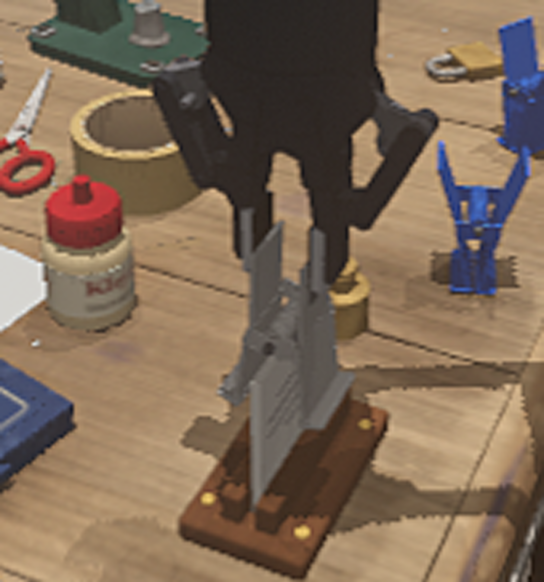

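Emit:
send_rows(
  deltas=[
    [[0,0,0],[0,0,0],255],
    [[0,0,0],[0,0,0],255],
    [[0,0,0],[0,0,0],255],
    [[0,0,0],[0,0,0],255],
    [[0,0,0],[0,0,0],255],
    [[0,0,0],[0,0,0],255],
  ],
)

```text
time: 18.45
eef_pos: [436.9, 239.5, 145.3]
orientation: [0.707, 0.707, 0.0, -0.001]
contact_force: [-4.8, -2.3, 13.7]
opening: 27.1
```

```bash
python3 - <<'E'
from h import *
s=monitor.sense(); print(s['time'],s['eef_pos'].round(1),s['contact_force'].round(1),s['opening'])
g=lambda l:np.array(l)/5+[270,150]-.1
w=np.load("w14.npz")
for n,l,z in (("card",[[248,67],[247,742]],100),("pin",[[250,211],[245,676]],109)):
    P=onz("wrist",g(l),z,w);print(n,np.linalg.norm(P[0]-P[1]).round(1),P.mean(0).round(1))
if s['contact_force'][2]>8: print(env.close_job())
E
```

```text
18.45 [436.9 239.5 145.3] [-4.8 -2.3 13.7] 27.10630052953317
card 79.1 [438.1 238.5 100. ]
pin 52.3 [438.  238.8 109. ]
the job is handed in; nothing more can be done
None
```

I handed the job in at 18.45 s of the 35 s allowed. The arm is still holding the steel clip wide open over the middle of the card, with its stop bar pressed on the card's top edge.

**What happened on the way**
- **First grasp:** the clip sat about 0.2 rad tilted in the jaws after a lip stuck on the table. I set it down upright, regripped lower and finished spreading it in the air.
- **Placing:** after the first press the clip was about 2.5 mm off the card's middle. I eased up about 3 mm, shifted it and pressed again.

**Last checks**
- **Card home:** the tool stopped at z = 145.3 mm after about 11 mm of card travel. The force rose from about 2 N while the card slid to 18 N at the stop. The card's apparent width in the wrist view puts its edge at 98–100 mm, against 100 mm when fully home.
- **Centring:** the pin centre is at (438.0, 238.8) and the card's middle at (438.1, 238.5).
- **Clip open:** the finger opening reads 27.1 mm against the stated 29 mm for fully open handles. The handles look upright and parallel in the wrist view.
- **Hold:** at hand-in the tool pressed with a steady 13.7 N, with the grip set to 36 N.
- **Bystanders:** the weight, tape roll and glue jar look unmoved in the last side view; I did not measure them again.

**What did not quite agree**
- About 5 N of sideways force along x remained on the tool.
- The side camera's positions differed from the other two by about 2 to 5 mm, so I relied on the wrist and top views.

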